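# Hook and lock the cover of a block heater

### The arm

A 7-joint arm with a two-finger parallel gripper is mounted at the origin on a cart in front of the work surface, level with it; the furniture and walls round the work are solid. World frame = base frame: x ahead of the robot, y to its left, z up, the work surface at z = 0. Lengths are in mm, angles in rad, forces in N, time in s.
With the tool pointing down it reaches from about 425 to 875 mm from the base axis. Payload 4.7 kg.
Tool frame: the origin (TCP) lies midway between the tips of the shut fingers; the grasp point (between the pads) lies grip_depth behind it (grip_depth is the distance from the TCP to the grasp point, in mm); z points along the fingers, y is the line along which they close (so a half turn about z gives the same grasp; the last joint's range is limited). The gripper opens to 85 mm and grips with 20 to 120 N. Pads are 22 mm wide; open, the fingers measure 114 mm over their backs; the gripper's body (76 mm by 85 mm) begins 54 mm behind the grasp point. The pads swing forward as they close: fully open they stand 13 mm farther back than shut.
Start: joints at [0.014, 0.321, -0.07, 1.45, 0.023, 1.371, -0.057], TCP at [650.019, -0.025, 231.349] pointing down, gripper open.
Joint ranges: [-2.86, 2.86], [-0.3, 2.09], [-1.38, 1.24], [0.06, 2.45], [-1.56, 4.7], [0.09, 2.05], [-2.69, 2.69]. Speed limits (rad/s): [2.57, 2.57, 3.14, 3.14, 3.14, 3.14, 3.14].

### API

Orientations are given as a unit quaternion [w, x, y, z].
In Python, from plant import * gives the robot as it stands. The module is installed in compiled form; this text tells all that it offers.
- The arm moves only by the tool step_arm, never from a script. Its argument "targets" is a list of rows, each an object with "xyz": the shift along the world's x, y, z as a fraction of full scale, a list of three; "delta_rot": the turn, a rotation vector about the world's x, y, z as a fraction of full scale, a list of three. In form: [{"xyz": [dx, dy, dz], "delta_rot": [rx, ry, rz]}, ...]. A call has 1 to 10 rows; each row shifts and turns the commanded pose from where the row before left it; what a row does not reach is not made up. Full scale, the value 1, is 40 mm for a shift and 180 degrees for a turn. A row lasts 1/12 s, in which the tool goes at most 41.7 mm and 7.16 degrees, less where a joint would pass 70% of its speed; a pose out of reach is approached as far as the arm can. A call with a number of a shift or a turn outside -1 to 1 is refused whole. A call with a gripper value outside its range is refused whole. "fingers" is the gripper command: -1 is fully open, 1 is shut, values between are in proportion, set as the call begins (left out, the last holds). The fingers move at their own pace and stop on an object; "newtons" is the grip in N (left out, the last holds). Time passes only in rows, so rows that do not move let the fingers close. It gives the time, the measured TCP pose, the force, the opening and the grip force at its end, in the units of the state.
- sense(): the state, without advancing time (a new reading comes with each control period).
- read_camera(name): name is "scene" or "side" or "wrist"; returns a dict with "pixels" (384x512x3 uint8, blue, green, red), "z_map" (384x512 float32, mm along the optical axis (not along the pixel's ray), 0 where there is no reading), "intrinsics" (3x3 intrinsics, pixels), "R" (3x3) and "t" (3): a world point X has camera coordinates R X + t. Camera axes: x right, y down, z forward; pixel columns grow to the right and rows downward; lengths in mm; the calibration is good to about 2 mm. A picture is of the moment at which its call begins.
- finish_job(): hands the job in; it is judged then, once.
The state is a dict: "time": time; "qpos": joint angles; "qvel": joint speeds; "tau": joint torques, N m; "eef_pos": TCP position; "tcp_rot": TCP orientation; "force": force on the tool from outside, world axes, zero at the start; "moment": the same for the moment, N m; "opening": finger opening in mm; "gripper_force": force on a finger pad.
Only numpy, scipy, OpenCV 4.12 (cv2) and the standard library are available. Lean on these libraries where they do the work, as an engineer would, in place of code of your own. Each camera call takes 0.05 s, during which the arm holds its last target. There are 200 camera calls.

### The job

Fit the loose aluminium cover plate on the block heater: hold it tilted, push its plain edge under the overhanging lip at the far end of the recess, then lower the end with the lug until the plate lies flat in the recess. Then lock it: take the steel rod from its cradle and push it, from whichever side has room, through the first ear, the lug on the plate and the second ear until its black grip comes up to the ear, and let go. Leave the three vials standing where they are.

Things in the scene. Friction and masses are not known exactly. Their poses are not given: they have to be found in the camera images.
- block: Block heater: fixed white box, 136 x 100 mm, aluminium frame on top. Origin: centre of its underside, on the worktop; x points from its front (black knob) to the lip at its far end, y to its left, z up. Its parts: see recess, lip_edge, ear_left, ear_right. World: fixed glassware, up to 140 mm high, left of y=-0.06; a fixed box 104 mm high behind x=0.60; a raised sash across x=0.37, lower edge at z=0.86.
- recess (a point): Centre of the floor of the block's recess, 55 mm above the worktop. The recess is open upward, 116 mm long in x and 78 mm wide in y; near wall and side walls are 8 mm thick and rise 10 mm above the floor. Axes as the block.
- lip_edge (a point): Middle of the lower front edge of the overhanging lip: 43 mm in +x from the recess centre and 12 mm above the floor. The lip overhangs the recess by 15 mm, from here to the far wall; it is 6 mm thick and 94 mm wide. Axes as the block.
- ear_left (a point): Centre of the hole in the outer face of the block's left (+y) ear: 42 mm in -x and 47 mm in +y from the recess centre, 77 mm above the worktop. The round hole runs along y, is 13 mm across; the ear is 8 mm thick (from here inward), 26 mm wide, its top 14 mm above this point. Axes as the block.
- ear_right (a point): The same in the right (-y) ear, a mirror image: 94 mm from ear_left. The three holes (ear, lug, ear) share one level axis along y once the cover is seated.
- cover_grip (a point): Loose cover plate, aluminium, 110 x 70 x 6 mm, 0.22 kg, at first flat on the worktop. This point: in the black rib that stands on it, over its centre, 40 mm above its underside. Axes: x to the plain edge, -x to the end with the lug, z up. Rib: 50 mm long in x, 12 mm thick in y, from 6 to 52 mm above the underside. Seated, the plate has 3 mm play each way in x, 4 mm in y.
- cover_edge (a point): Middle of the cover's plain edge, on its underside, 55 mm in +x from the plate's centre; axes as cover_grip. Seated, it lies on the recess floor 52 to 58 mm in +x from the recess centre.
- cover_tail (a point): Middle of the cover's other edge, by the lug, on its underside, 55 mm in -x from the plate's centre; axes as cover_grip.
- lug_hole (a point): Centre of the slot in the cover's lug, 42 mm in -x from the plate's centre and 22 mm above the underside. The slot runs along y, is 18 mm wide (x) and 14 mm high. The lug is an upright plate 8 mm thick in y, 30 mm wide in x, its top 35 mm above the underside. Axes as cover_grip.
- rod_grip (a point): Locking rod, 0.06 kg: steel shaft 8 mm thick, 112 mm long (last 8 mm taper to 3.6 mm), with a black square grip 18 x 18 x 40 mm. This point: on the axis in the grip, 22 mm behind the shoulder where the shaft starts, 18 mm ahead of the grip's end. x points to the tip; the grip's flats face y and z. At first level in its cradle, 42 mm above the worktop; lift it straight up.
- rod_tip (a point): Tip of the locking rod, 134 mm in +x from rod_grip; axes as rod_grip.
- cover: The cover plate as a whole; origin: centre of its underside; axes as cover_grip.
- rod: The locking rod as a whole; origin: on its axis at the grip's shoulder, 22 mm in +x from rod_grip; axes as rod_grip.
- cradle: Fixed aluminium cradle of the rod. Origin on the worktop below the middle of the resting rod; x along the rod to its tip. Foot 100 x 50 x 8 mm, from x=-31 to +69 mm; two uprights, 8 mm thick, 30 mm wide, 47 mm high, at x=-16 and +54 mm, with open notches 12 mm wide and 10 mm deep. The rod's grip overhangs at x=-76 to -36 mm.
- tall_vial_1: Bystander: upright sample vial, 26 mm across, 58 mm high. Origin: centre of its underside.
- tall_vial_2: Bystander: a second vial of the same size. Origin: centre of its underside.
- short_vial: Bystander: upright short white-capped vial, 24 mm across, 43 mm high. Origin: centre of its underside.

How it is judged (in metres and radians):
On the way, in this order (a step that is already met when the one before it is completed fails the run):
1. the plate's plain edge is under the lip while the plate is still tilted, lug end up (x of cover_edge in the frame of block between 0.046 and 0.06 m and y of cover_edge in the frame of block between -0.01 and 0.01 m and z of cover_edge in the frame of block between 0.05 and 0.065 m and z of cover_tail in the frame of block above 0.068 m), for 0.05 s.
2. the plate lies flat in the recess, its plain edge under the lip (x of cover_edge in the frame of block between 0.05 and 0.06 m and y of cover_edge in the frame of block between -0.008 and 0.008 m and z of cover_edge in the frame of block between 0.051 and 0.058 m and z of cover_tail in the frame of block between 0.051 and 0.058 m and y of cover_tail in the frame of block between -0.008 and 0.008 m), for 0.2 s.
At the end, for the whole second after the job is handed in: Cover flat in the recess (both ends within 3 mm of the floor, plain edge 7 mm or more under the lip); rod through both ears and lug, tip 6 mm or more past the second ear, grip within 8 mm of the first; both at rest; bystanders upright, moved under 30 mm (all of step 2 and x of rod_grip in the frame of block between -0.048 and -0.036 m and x of rod_tip in the frame of block between -0.048 and -0.036 m and z of rod_grip in the frame of block between 0.07 and 0.083 m and z of rod_tip in the frame of block between 0.07 and 0.083 m and ((y of rod_tip in the frame of block below -0.053 m and y of rod_grip in the frame of block between 0 and 0.077 m) or (y of rod_tip in the frame of block above 0.053 m and y of rod_grip in the frame of block between -0.077 and 0 m)) and linear speed of each of cover, rod below 0.02 m/s); the robot touches nothing.
It fails at once if the tall vial 1 is pushed 30 mm or more, or knocked over (distance of tall_vial_1 from where it was at the start of the episode above 0.03 m or angle between tall_vial_1's own z axis and vertical above 0.4 rad).
It fails at once if the tall vial 2 is pushed 30 mm or more, or knocked over (distance of tall_vial_2 from where it was at the start of the episode above 0.03 m or angle between tall_vial_2's own z axis and vertical above 0.4 rad).
It fails at once if the short vial is pushed 30 mm or more, or knocked over (distance of short_vial from where it was at the start of the episode above 0.03 m or angle between short_vial's own z axis and vertical above 0.4 rad).
It also fails if it takes over 56 s, if anything falls off the work surface, if the arm or the gripper's body presses on something with over 40 N, if the wrist force passes 120 N, or if a joint passes its speed limit or range.

## Working session

There is one attempt and no reset: what is moved stays moved. The work goes in short steps, Python scripts to look and compute and a tool call to move; the robot and the scene stay as the last step left them, time stands still between calls to the robot, and variables do not carry over. Pictures are saved under pics/ and viewed, at most 10 in all, crops included, and the job is handed in when it is done.

Besides the shell and the picture viewer there is one more tool, called by a JSON object that holds its "name" and its "arguments". step_arm: Moves the arm, as the interface text tells. Its arguments: {"type":"object","properties":{"targets":{"type":"array","items":{"type":"object","properties":{"xyz":{"type":"array","items":{"type":"number","minimum":-1,"maximum":1}},"delta_rot":{"type":"array","items":{"type":"number","minimum":-1,"maximum":1}}}}},"fingers":{"type":"number"},"newtons":{"type":"number"}},"required":["targets"]}

```bash
mkdir -p pics; python3 - <<'E'
from plant import *
import cv2,numpy as np,pickle
s=sense();print({k:s[k] for k in s if k in('time','eef_pos','tcp_rot','opening','force')})
d={n:read_camera(n) for n in("scene","side","wrist")}
pickle.dump(d,open('c0.pkl','wb'))
for n in d: print(n,d[n]["R"].round(3).tolist(),d[n]["t"],d[n]["intrinsics"][0])
cv2.imwrite('pics/a.png',np.hstack([cv2.resize(d["scene"]["pixels"],(800,600))]))
cv2.imwrite('pics/b.png',cv2.resize(d["side"]["pixels"],(800,600)))
E
```

```text
{'time': 0.0, 'eef_pos': array([ 6.49465644e+02, -6.56255589e-02,  2.30188031e+02]), 'tcp_rot': array([-6.48049221e-04,  7.07098965e-01,  7.07113935e-01, -7.19395506e-04]), 'force': array([-0.32643882,  0.96879657,  0.54209424]), 'opening': 85.43497481358979}
scene [[-0.907, -0.42, -0.013], [-0.153, 0.359, -0.921], [0.392, -0.833, -0.39]] [327.42459809 265.80577765 437.98858537] [438.14948473   0.         252.58226683]
side [[0.997, -0.081, 0.005], [-0.043, -0.582, -0.812], [0.068, 0.809, -0.583]] [-542.21805548  -92.17356057 1095.86647813] [426.69411337   0.         258.04030549]
wrist [[1.0, -0.0, -0.003], [0.001, -0.955, 0.297], [-0.003, -0.297, -0.955]] [-648.42608076  -38.63278451  381.02237225] [302.98520838   0.         253.12845218]
```

```bash
ls; ls pics
```

```text
c0.pkl
pics
a.png
b.png
```

View pics/a.png

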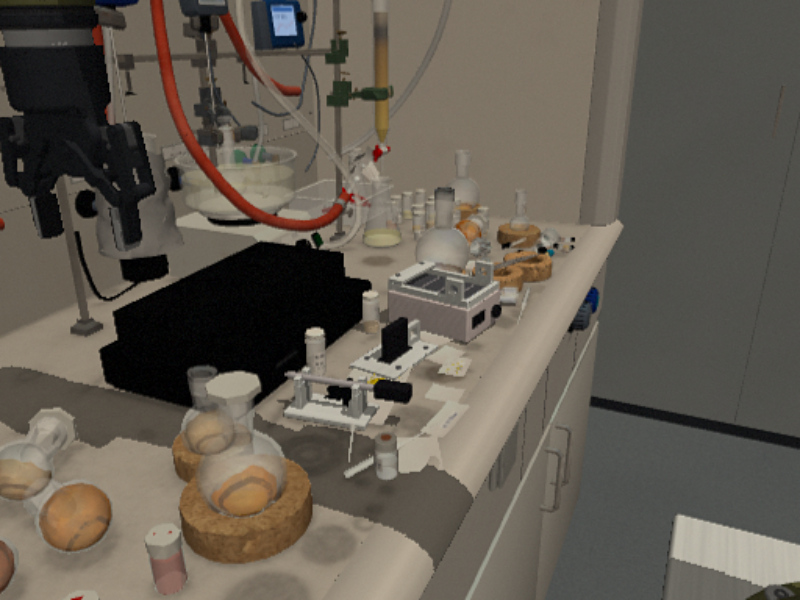

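View pics/b.png

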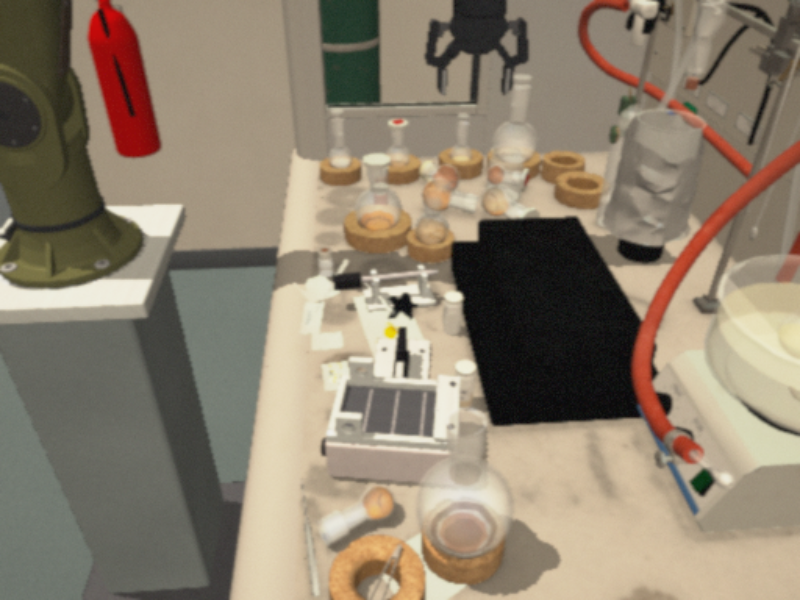

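The scene view shows the block at about (445,300), the cover with its black rib at (395,345), the cradle and rod at (345,395) with the grip toward the robot, and the vials at (370,310), (316,350) and (387,455). The side view shows the same layout: the block at (395,420), the rib at (402,350) and the rod at (380,280). Next I'll build a top-down map from the depth.

```bash
cat > h.py <<'E'
import numpy as np,cv2
def cloud(c):
    K=c["intrinsics"];z=c["z_map"];v,u=np.indices(z.shape);
    P=np.stack([(u-K[0,2])/K[0,0]*z,(v-K[1,2])/K[1,1]*z,z],-1)
    W=(P-c["t"])@c["R"]
    W[z<=0]=np.nan
    return W
def ray(c,u,v,h):
    K=c["intrinsics"];d=c["R"].T@np.array([(u-K[0,2])/K[0,0],(v-K[1,2])/K[1,1],1]);o=-c["R"].T@c["t"]
    return o+d*(h-o[2])/d[2]
def tri(c1,p1,c2,p2):
    A=[];b=[]
    for c,p in((c1,p1),(c2,p2)):
        K=c["intrinsics"];d=c["R"].T@np.array([(p[0]-K[0,2])/K[0,0],(p[1]-K[1,2])/K[1,1],1]);d/=np.linalg.norm(d)
        M=np.eye(3)-np.outer(d,d);A.append(M);b.append(M@(-c["R"].T@c["t"]))
    return np.linalg.lstsq(np.vstack(A),np.hstack(b),rcond=None)[0]
E
python3 - <<'E'
from h import *
import pickle
d=pickle.load(open('c0.pkl','rb'))
print({n:(-d[n]["R"].T@d[n]["t"]).round() for n in d})
ims=[]
X0,X1,Y0,Y1=380,660,-420,-60
for n in("scene","side"):
    W=cloud(d[n]).reshape(-1,3);C=d[n]["pixels"].reshape(-1,3)
    ok=np.isfinite(W[:,0])&(W[:,2]>-15)&(W[:,2]<160)&(W[:,0]>X0)&(W[:,0]<X1)&(W[:,1]>Y0)&(W[:,1]<Y1)
    W,C=W[ok],C[ok];o=np.argsort(W[:,2]);W,C=W[o],C[o]
    im=np.zeros((Y1-Y0,X1-X0,3),np.uint8);hm=np.zeros((Y1-Y0,X1-X0),np.uint8)
    r=(Y1-W[:,1]).astype(int);c=(W[:,0]-X0).astype(int)
    for a in(0,1):
        for b in(0,1):
            rr=np.minimum(r+a,Y1-Y0-1);cc=np.minimum(c+b,X1-X0-1)
            im[rr,cc]=C;hm[rr,cc]=np.clip(W[:,2]*2+20,0,255)
    ims+= [im] if n=="scene" else [im]
    if n=="scene": h0=hm
    else: h1=hm
v=np.hstack([ims[0],cv2.applyColorMap(np.maximum(h0,h1),cv2.COLORMAP_JET)])
v=cv2.resize(np.hstack([ims[0],ims[1]]),None,fx=1.4,fy=1.4)
hm=cv2.resize(np.maximum(h0,h1),None,fx=1.4,fy=1.4)
cv2.imwrite('pics/top.png',v)
def crop(n,x0,y0,x1,y1,k): return cv2.resize(d[n]["pixels"][y0:y1,x0:x1],None,fx=k,fy=k,interpolation=cv2.INTER_CUBIC)
# crops: scene u 175..335 v155..310 ; side u 180..320 v165..315
a=crop("scene",180,160,330,310,2.66*1);b=crop("side",185,165,335,315,2.66)
cv2.imwrite('pics/crop.png',np.hstack([a,b]))
E
```

```text
{'scene': array([166., 407., 420.]), 'side': array([ 462., -984.,  567.]), 'wrist': array([649.,  76., 374.])}
```

View pics/top.png

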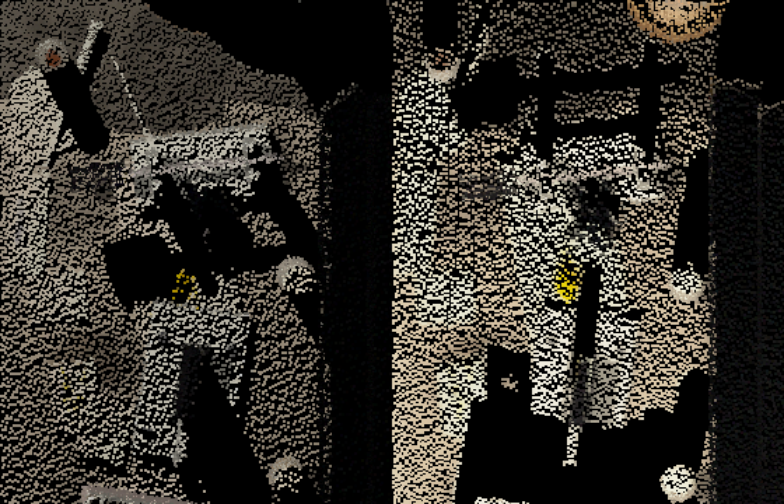

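View pics/crop.png

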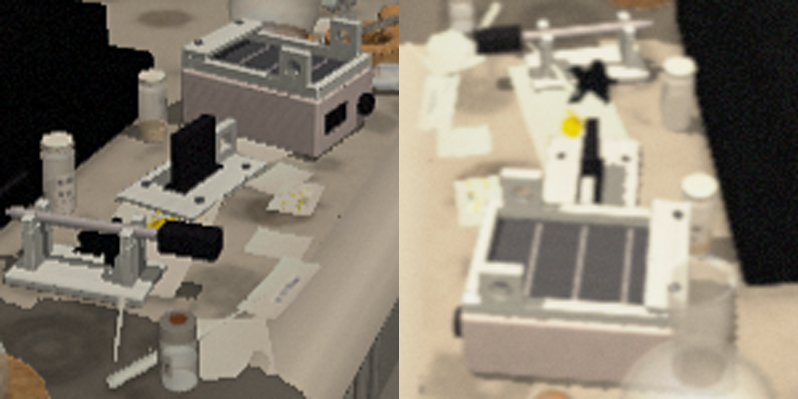

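The crops show the block with its lip at the +x end (right in the side crop) and its knob toward the robot. The cover's plain edge points to +y, with the lug toward the block. The rod's grip is at −x (scene crop (190,242)) and its tip at +x (8,212).

```bash
python3 - <<'E'
from h import *
import pickle
d=pickle.load(open('c0.pkl','rb'))
W={n:cloud(d[n]) for n in("scene","side")}
G={n:d[n]["pixels"].astype(int) for n in W}
def sel(n,lo,hi,dark=None):
    w=W[n];m=(w>np.array(lo)).all(-1)&(w<np.array(hi)).all(-1)
    if dark is not None: m&=(G[n].max(-1)<dark)
    return m
q=lambda a:np.percentile(a,[1,5,50,95,99]).round(1)
print("floor",[np.nanmedian(W[n][sel(n,(420,-300,-15),(480,-200,15))][:,2]) for n in W])
# block
for n in W:
    for lo,hi in((20,48),(60,70),(70,78),(80,95)):
        p=W[n][sel(n,(400,-540,lo),(600,-340,hi))]
        if len(p)>5: print("block",n,lo,hi,len(p),q(p[:,0]),q(p[:,1]), cv2.minAreaRect(p[:,:2].astype(np.float32)))
p=W["scene"][sel("scene",(400,-540,12),(600,-340,50))]
for k in range(3):
    pass
lf=p[(p[:,0]>450)&(p[:,0]<580)];
f=np.polyfit(lf[:,0],lf[:,1],1)
for _ in range(4):
    r=lf[:,1]-np.polyval(f,lf[:,0]);g=abs(r)<4;f=np.polyfit(lf[g][:,0],lf[g][:,1],1)
print("left face slope",f,g.sum(),np.arctan(f[0]))
p=W["side"][sel("side",(400,-560,12),(580,-400,50))]
g=np.ones(len(p),bool);f=np.polyfit(p[:,0],p[:,1],1)
for _ in range(4):
    r=p[:,1]-np.polyval(f,p[:,0]);g=abs(r)<5;f=np.polyfit(p[g][:,0],p[g][:,1],1)
print("right face",f,g.sum(),q(p[g][:,0]))
# cover rib
for n in W:
    p=W[n][sel(n,(480,-385,14),(560,-225,60),45)]
    print("rib",n,len(p),q(p[:,0]),q(p[:,1]),q(p[:,2]),cv2.minAreaRect(p[:,:2].astype(np.float32)))
    p=W[n][sel(n,(480,-425,12),(560,-250,40))];p=p
    b=W[n][sel(n,(470,-420,12),(560,-300,40))&(G[n].min(-1)>90)]
    if len(b):print("lug",n,len(b),q(b[:,0]),q(b[:,1]),q(b[:,2]))
# vials
for nm,lo,hi in(("vA",(560,-290,20),(620,-230,70)),("vB",(560,-430,20),(620,-370,70)),("vC",(390,-125,20),(440,-75,60))):
    for n in W:
        p=W[n][sel(n,lo,hi)]
        if len(p)>5: t=p[p[:,2]>np.percentile(p[:,2],97)-4];c,r=cv2.minEnclosingCircle(t[:,:2].astype(np.float32));print(nm,n,len(p),p[:,2].max().round(),np.round(c),round(r,1))
# rod
for n in W:
    p=W[n][sel(n,(380,-200,30),(460,-100,60),60)];print("grip",n,len(p),q(p[:,0]),q(p[:,1]),q(p[:,2]) if len(p) else 0)
    p=W[n][sel(n,(455,-200,36),(620,-90,60))];p=p[:, :] 
    if len(p)>5:
        print("shaft",n,len(p),np.polyfit(p[:,0],p[:,1],1),q(p[:,0]),q(p[:,1]),q(p[:,2]))
E
```

```text
floor [np.float64(0.38183072853490563), np.float64(0.7538567632311364)]
block scene 20 48 1081 [419.4 425.3 501.7 581.2 590.2] [-494.8 -478.2 -418.2 -360.8 -343.4] ((495.34661865234375, -431.7481384277344), (199.41757202148438, 113.27941131591797), 43.14107131958008)
block scene 60 70 446 [427.6 432.1 480.1 560.7 570.9] [-518.2 -513.  -437.8 -414.4 -411.9] ((498.6322021484375, -468.29876708984375), (98.4662857055664, 135.8765411376953), 80.4310073852539)
block scene 70 78 255 [437.3 442.2 546.1 565.2 570.5] [-522.1 -512.4 -471.4 -414.9 -413. ] ((504.6594543457031, -469.99041748046875), (98.29199981689453, 123.44817352294922), 79.8538589477539)
block scene 80 95 134 [436.9 437.8 456.3 474.5 476.4] [-507.5 -505.6 -421.2 -412.5 -411.2] ((456.88134765625, -460.8895263671875), (98.25255584716797, 27.402507781982422), 80.52452087402344)
block side 20 48 1048 [418.7 425.1 488.8 585.5 593.3] [-528.2 -526.5 -515.4 -370.  -360.2] ((508.4853515625, -456.6434326171875), (176.31231689453125, 130.16940307617188), 60.278079986572266)
block side 60 70 860 [426.2 430.8 478.1 537.8 543.5] [-526.  -523
[... 1334 characters left out ...]
0.] 29.9
vA side 411 61.0 [ 609. -260.] 30.2
vB scene 448 60.0 [ 606. -400.] 32.3
vB side 524 62.0 [ 604. -399.] 32.4
vC scene 279 45.0 [416. -99.] 11.8
vC side 114 45.0 [ 417. -103.] 12.7
grip scene 234 [429.5 430.4 443.5 458.2 459.5] [-195.3 -194.1 -180.9 -177.6 -176.9] [35.1 36.7 47.2 51.6 52. ]
shaft scene 757 [ 7.30185211e-02 -2.14825995e+02] [456.1 460.5 555.8 615.9 619.2] [-198.2 -194.4 -176.6 -148.7 -137.7] [36.7 37.9 45.8 58.8 59.5]
grip side 100 [430.9 432.8 445.8 459.  459.5] [-199.9 -199.8 -197.  -186.7 -185.3] [35.5 37.6 48.7 52.  53.1]
shaft side 432 [ 2.22161001e-01 -2.97935373e+02] [456.7 459.6 553.8 616.9 619.4] [-199.1 -197.5 -182.9 -127.7 -118.6] [37.1 39.1 46.3 59.3 59.8]
```

{"name": "step_arm", "arguments": {"targets": [{"xyz": [-0.34, -0.8, 0]}, {"xyz": [-0.34, -0.8, 0]}, {"xyz": [-0.34, -0.8, 0]}, {"xyz": [-0.34, -0.8, 0]}, {"xyz": [-0.34, -0.8, 0]}, {"xyz": [-0.34, -0.8, 0]}, {"xyz": [-0.34, -0.8, 0]}, {"xyz": [-0.34, -0.8, 0]}, {"xyz": [-0.34, -0.8, 0]}, {"xyz": [-0.34, -0.8, 0]}], "fingers": -1}}

```text
$.targets[0]: bad value
```

{"name": "step_arm", "arguments": {"targets": [{"xyz": [0, 0, 0]}, {"xyz": [0, 0, 0]}, {"xyz": [0, 0, 0]}]}}

```text
$.targets[0]: bad value
```

```bash
python3 - <<'E'
from plant import *
from h import *
import pickle
s=sense();print(s["time"],s["eef_pos"],s["tcp_rot"],s["force"])
try: print(grip_depth)
except Exception as e: print(e)
c=read_camera("wrist");pickle.dump(c,open('w1.pkl','wb'))
im=c["pixels"].copy()
cv2.imwrite('pics/w1.png',cv2.resize(im,(800,600),interpolation=cv2.INTER_CUBIC))
E
```

```text
0.15 [ 6.49608099e+02 -2.56624925e-02  2.30476978e+02] [-4.80497700e-04  7.07081003e-01  7.07132196e-01 -5.30955323e-04] [ 0.99390061 -0.27705678  0.1743827 ]
18.700000000000003
```

View pics/w1.png

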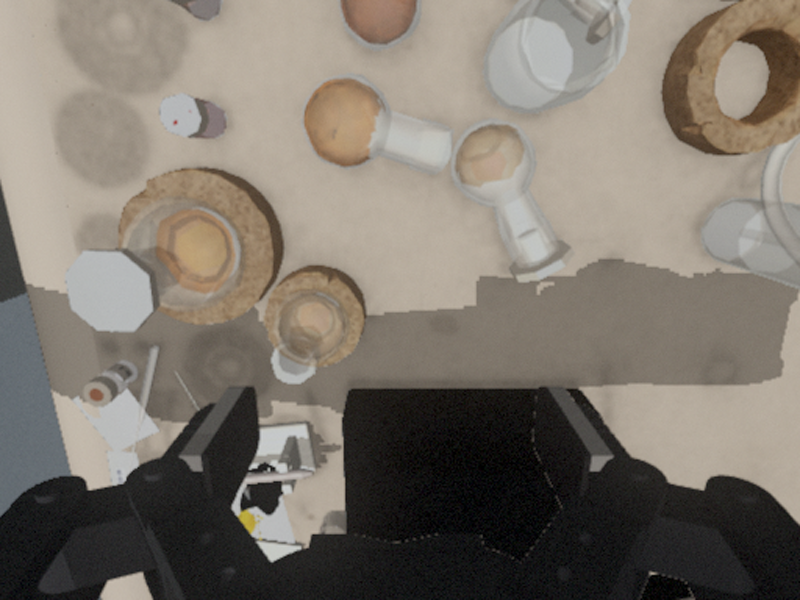

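The wrist view looks +y-up and shows the ground under the TCP at about (400,270), clear of the fingers. The rows need a `delta_rot`, so I'll resend the move over the cover.

{"name": "step_arm", "arguments": {"targets": [{"xyz": [-0.34, -0.85, 0], "delta_rot": [0, 0, 0]}, {"xyz": [-0.34, -0.85, 0], "delta_rot": [0, 0, 0]}, {"xyz": [-0.34, -0.85, 0], "delta_rot": [0, 0, 0]}, {"xyz": [-0.34, -0.85, 0], "delta_rot": [0, 0, 0]}, {"xyz": [-0.34, -0.85, 0], "delta_rot": [0, 0, 0]}, {"xyz": [-0.34, -0.85, 0], "delta_rot": [0, 0, 0]}, {"xyz": [-0.34, -0.85, 0], "delta_rot": [0, 0, 0]}, {"xyz": [-0.34, -0.85, 0], "delta_rot": [0, 0, 0]}, {"xyz": [-0.34, -0.85, 0], "delta_rot": [0, 0, 0]}, {"xyz": [-0.34, -0.85, 0], "delta_rot": [0, 0, 0]}], "fingers": -1, "newtons": 60}}

```text
time: 1.03
eef_pos: [513.0, -341.5, 231.4]
tcp_rot: [0.0, 0.707, 0.707, 0.0]
force: [1.1, -0.0, 0.4]
opening: 85.4
gripper_force: 0.0
```

{"name": "step_arm", "arguments": {"targets": [{"xyz": [0, 0, 0], "delta_rot": [0, 0, 0]}, {"xyz": [0, 0, 0], "delta_rot": [0, 0, 0]}, {"xyz": [0, 0, 0], "delta_rot": [0, 0, 0]}]}}

```text
time: 1.28
eef_pos: [514.1, -339.6, 231.1]
tcp_rot: [-0.0, 0.707, 0.707, 0.0]
force: [1.0, 0.1, -0.1]
opening: 85.2
gripper_force: 0.0
```

```bash
python3 - <<'E'
from plant import *
from h import *
import pickle
s=sense();print(s["time"],s["eef_pos"],s["tcp_rot"],s["force"],s["qpos"])
c=read_camera("wrist");pickle.dump(c,open('w1.pkl','wb'))
im=c["pixels"].copy()
cv2.imwrite('pics/w2.png',cv2.resize(im,(800,600),interpolation=cv2.INTER_CUBIC))
E
```

```text
1.2833 [ 514.11726329 -339.57714406  231.06222671] [-3.26859843e-04  7.07188643e-01  7.07024749e-01  3.46848242e-04] [ 0.98665826  0.0745904  -0.08940505] [ 0.42936768  0.24721995  0.13412461  1.54675068 -0.03438396  1.3503622
  0.56676616]
```

View pics/w2.png

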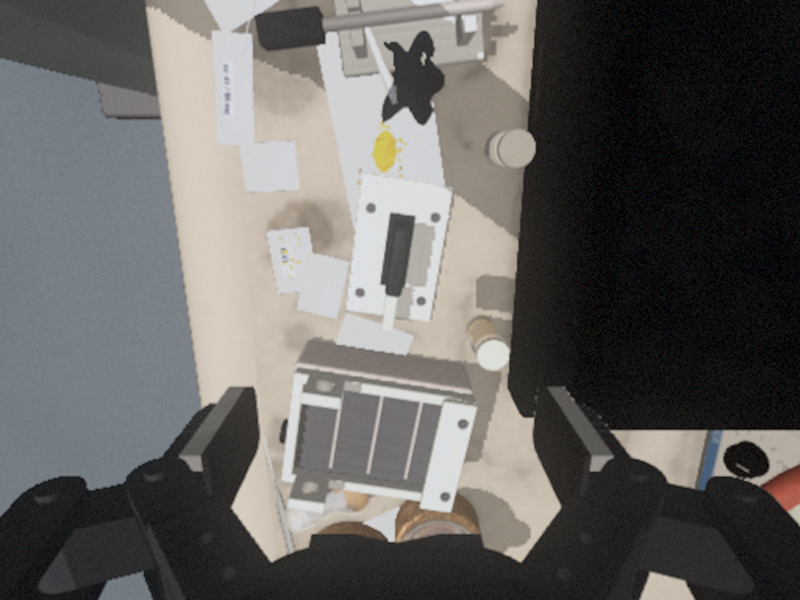

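The wrist view shows the plate corners at (363,175), (452,188), (432,320) and (347,308), and the rib's top from (403,214) to (395,294). The block's lip spans (443,402)–(454,511), the rod grip is around (290,30) and the tip is at (500,5). The tall vials are at (512,148) and (490,352).

```bash
python3 - <<'E'
from h import *
import pickle
c=pickle.load(open('w1.pkl','rb'))
k=1.5625
R=lambda u,v,h:ray(c,u/k-.2,v/k-.2,h)[:2]
P=[R(*p,6) for p in((363,175),(452,188),(432,320),(347,308))]
print(np.round(P,1),"ctr",np.mean(P,0)); e=(P[0]+P[1]-P[2]-P[3])/2;print("len",np.linalg.norm(e),"yaw",np.arctan2(e[1],e[0]))
e2=(P[1]+P[2]-P[0]-P[3])/2;print(np.linalg.norm(e2),np.arctan2(e2[1],e2[0])+np.pi/2)
B=[R(*p,6) for p in((371,208),(436,217),(421,301),(361,293))];print("bolts ctr",np.mean(B,0))
e=(B[0]+B[1]-B[2]-B[3])/2;print(np.arctan2(e[1],e[0]))
print("rib top",R(403,214,52),R(395,294,52))
L=[R(*p,73) for p in((443,402),(476,407),(454,511),(420,502))];print("lip",np.round(L,1),np.mean(L,0))
F=R(297,373,65);print("front-left rim",F, R(283,480,65))
# rod: dark mask in image for grip
W=cloud(c);g=c["pixels"].max(-1)
m=(g<60);m[40:]=0;m[:,:155]=0;m[:,215:]=0
ct=max(cv2.findContours(m.astype(np.uint8),0,2)[0],key=cv2.contourArea);r=cv2.minAreaRect(ct);print(r)
bp=cv2.boxPoints(r);print("grip corners z51",np.round([ray(c,*p,51)[:2] for p in bp],1))
print("tip",R(500,5,42)," shaft at shoulder",R(325,25,42))
t=W[(W[...,2]>55)&(W[...,2]<64)&(W[...,0]>560)]
for y in(-260,-400):
    q=t[abs(t[:,1]-y)<35];q=q[q[:,0]<600];print("vial",q.mean(0),q.min(0),q.max(0))
for n in(-1,):
    q=W[(abs(W[...,0]-515)<30)&(abs(W[...,1]+335)<40)&(W[...,2]>46)&(W[...,2]<58)];print("rib depth",len(q),q.mean(0),cv2.minAreaRect(q[:,:2].astype(np.float32)))
E
```

```text
[[ 488.8 -277.7]
 [ 556.  -287.2]
 [ 543.2 -393.2]
 [ 473.5 -382.8]] ctr [ 515.38574631 -335.24369233]
len 106.49941561290139 yaw 1.4384671950273287
69.22555924061905 1.4261192357688364
bolts ctr [ 514.49985923 -339.5229584 ]
1.4264753852728898
rib top [ 518.33853344 -301.31874717] [ 512.8912434  -357.47867937]
lip [[ 547.1 -431.6]
 [ 570.8 -435.6]
 [ 558.3 -525.9]
 [ 532.  -517.5]] [ 552.05658051 -477.63066312]
front-left rim [ 442.53926054 -412.72383968] [ 426.01664541 -503.74893563]
((190.6659698486328, 25.244539260864258), (7.2690043449401855, 33.503501892089844), 82.40535736083984)
grip corners z51 [[ 437.8 -194.9]
 [ 469.6 -191.2]
 [ 470.2 -197.3]
 [ 438.2 -201.1]]
tip [ 577.63258104 -175.2489424 ]  shaft at shoulder [ 469.48410957 -186.07619843]
vial [ 589.51501842 -259.8731487    58.67668802] [ 578.50144427 -271.07646511   55.12313445] [ 599.96044991 -248.32045718   61.36300706]
vial [ 581.94089228 -404.446178     58.53743699] [ 560.17546388 -434.98726476   55.07259282] [ 595.36023508 -390.38842176   63.7521302 ]
rib depth 485 [ 514.75808343 -334.52547074   52.08946921] ((514.6597290039062, -335.658935546875), (49.99168014526367, 11.938736915588379), 81.59944915771484)
```

```bash
python3 - <<'E'
from h import *
import pickle
c=pickle.load(open('w1.pkl','rb'));W=cloud(c);G=c["pixels"].astype(int)
def rect(lo,hi,n,ex=None):
    m=(W>np.array(lo)).all(-1)&(W<np.array(hi)).all(-1)
    if ex is not None:m&=ex
    q=W[m];print(n,len(q),q[:,2].mean().round(1),cv2.minAreaRect(q[:,:2].astype(np.float32)))
rect((420,-530,86),(490,-400,96),"ears")
rect((420,-440,86),(490,-400,96),"earL")
rect((420,-530,86),(490,-480,96),"earR")
rect((520,-540,71),(590,-420,77),"lip")
rect((420,-540,62),(590,-400,68),"rim")
rect((425,-540,50),(590,-410,58),"floor")
rect((420,-215,46),(480,-160,56),"gripTop",G.max(-1)<70)
rect((476,-215,43),(620,-160,50),"shaft")
rect((476,-215,41),(620,-160,44),"shaft2")
q=W[(abs(W[...,2])<6)&(abs(W[...,0]-500)<100)&(abs(W[...,1]+330)<120)];print("table",np.median(q[:,2]))
E
```

```text
ears 451 90.7 ((455.7806701660156, -462.8558044433594), (95.60832214355469, 26.025522232055664), 80.09745025634766)
earL 238 90.8 ((463.11767578125, -420.55181884765625), (9.229560852050781, 26.042177200317383), 78.8799819946289)
earR 213 90.6 ((448.4683837890625, -505.2370910644531), (9.266111373901367, 25.89810562133789), 79.26758575439453)
lip 1504 73.5 ((551.5799560546875, -479.68212890625), (94.62904357910156, 25.015308380126953), 80.02545928955078)
rim 1589 65.2 ((497.7178039550781, -470.21929931640625), (95.31449890136719, 133.77322387695312), 79.85035705566406)
floor 4951 55.8 ((506.61541748046875, -455.40460205078125), (113.77407836914062, 149.6280059814453), 80.35444641113281)
gripTop 916 51.4 ((449.1686706542969, -189.2481231689453), (39.20206832885742, 18.242231369018555), 6.230856895446777)
shaft 1334 46.3 ((541.934326171875, -192.74935913085938), (40.79802322387695, 132.14344787597656), 88.51742553710938)
shaft2 184 43.0 ((542.0958251953125, -194.0747833251953), (131.17776489257812, 41.8837776184082), 0.15455153584480286)
table 1.2687898976718197
```

{"name": "step_arm", "arguments": {"targets": [{"xyz": [0.02, 0.1, -0.5], "delta_rot": [0, 0, -0.023]}, {"xyz": [0, 0, -0.8], "delta_rot": [0, 0, -0.023]}, {"xyz": [0, 0, -0.8], "delta_rot": [0, 0, 0]}, {"xyz": [0, 0, -0.8], "delta_rot": [0, 0, 0]}, {"xyz": [0, 0, -0.8], "delta_rot": [0, 0, 0]}, {"xyz": [0, 0, -0.6], "delta_rot": [0, 0, 0]}, {"xyz": [0, 0, -0.4], "delta_rot": [0, 0, 0]}, {"xyz": [0, 0, 0], "delta_rot": [0, 0, 0]}, {"xyz": [0, 0, 0], "delta_rot": [0, 0, 0]}], "fingers": -1}}

```text
time: 2.08
eef_pos: [515.2, -334.1, 42.7]
tcp_rot: [-0.001, 0.755, 0.655, -0.0]
force: [0.4, -0.7, 0.5]
opening: 85.5
gripper_force: 0.0
```

{"name": "step_arm", "arguments": {"targets": [{"xyz": [-0.01, -0.03, -0.26], "delta_rot": [0, 0, 0]}, {"xyz": [0, 0, -0.25], "delta_rot": [0, 0, 0]}, {"xyz": [0, 0, 0], "delta_rot": [0, 0, 0]}, {"xyz": [0, 0, 0], "delta_rot": [0, 0, 0]}]}}

```text
time: 2.42
eef_pos: [514.1, -337.0, 22.6]
tcp_rot: [-0.0, 0.756, 0.654, -0.0]
force: [0.1, 0.7, -0.2]
opening: 85.6
gripper_force: 0.0
```

{"name": "step_arm", "arguments": {"targets": [{"xyz": [0, 0, 0], "delta_rot": [0, 0, 0]}, {"xyz": [0, 0, 0], "delta_rot": [0, 0, 0]}, {"xyz": [0, 0, 0], "delta_rot": [0, 0, 0]}, {"xyz": [0, 0, 0], "delta_rot": [0, 0, 0]}, {"xyz": [0, 0, 0], "delta_rot": [0, 0, 0]}, {"xyz": [0, 0, 0], "delta_rot": [0, 0, 0]}, {"xyz": [0, 0, 0], "delta_rot": [0, 0, 0]}, {"xyz": [0, 0, 0], "delta_rot": [0, 0, 0]}], "fingers": 1, "newtons": 80}}

```text
time: 3.08
eef_pos: [514.7, -337.4, 23.3]
tcp_rot: [0.0, 0.756, 0.654, 0.0]
force: [-0.1, 0.5, 1.7]
opening: 10.8
gripper_force: 78.5
```

{"name": "step_arm", "arguments": {"targets": [{"xyz": [0, 0, 0.5], "delta_rot": [0, 0, 0]}, {"xyz": [0, 0, 1], "delta_rot": [0, 0, 0]}, {"xyz": [0, 0, 1], "delta_rot": [0, 0, 0]}, {"xyz": [0, 0, 0.8], "delta_rot": [0, 0, -0.03]}, {"xyz": [0, 0, 0.6], "delta_rot": [0, 0, -0.0363]}, {"xyz": [0, 0, 0.4], "delta_rot": [0, 0, -0.0363]}, {"xyz": [-0.08, -0.25, 0], "delta_rot": [0, 0, -0.0363]}, {"xyz": [-0.08, -0.3, 0], "delta_rot": [0, 0, -0.0363]}, {"xyz": [-0.08, -0.3, 0], "delta_rot": [0, 0, -0.0363]}, {"xyz": [-0.08, -0.3, 0], "delta_rot": [0, 0, -0.0363]}]}}

```text
time: 3.92
eef_pos: [501.0, -383.3, 194.3]
tcp_rot: [-0.0, 0.949, 0.316, -0.0]
force: [0.1, -1.0, -1.8]
opening: 10.4
gripper_force: 78.4
```

{"name": "step_arm", "arguments": {"targets": [{"xyz": [-0.08, -0.3, 0], "delta_rot": [0, 0, -0.0363]}, {"xyz": [-0.08, -0.3, 0], "delta_rot": [0, 0, -0.0363]}, {"xyz": [-0.08, -0.3, 0], "delta_rot": [0, 0, -0.0363]}, {"xyz": [-0.08, -0.3, 0], "delta_rot": [0, 0, -0.0363]}, {"xyz": [-0.08, -0.3, 0], "delta_rot": [0, 0, -0.0363]}, {"xyz": [-0.08, -0.3, 0], "delta_rot": [0, 0, -0.0363]}, {"xyz": [-0.06, -0.3, 0], "delta_rot": [0, 0, -0.0363]}, {"xyz": [0, 0, 0], "delta_rot": [0, 0, -0.0065]}, {"xyz": [0, 0, 0], "delta_rot": [0, 0, 0]}, {"xyz": [0, 0, 0], "delta_rot": [0, 0, 0]}]}}

```text
time: 4.75
eef_pos: [480.4, -466.0, 194.3]
tcp_rot: [-0.001, 0.996, -0.084, -0.0]
force: [1.0, 0.3, -2.0]
opening: 10.4
gripper_force: 78.3
```

```bash
python3 - <<'E'
from plant import *
from scipy.spatial.transform import Rotation as Ro
s=sense();print(s["time"],s["eef_pos"],s["qpos"].round(2) if hasattr(s["qpos"],'round') else s["qpos"])
r=Ro.from_quat(s["tcp_rot"],scalar_first=True).as_matrix();print(r.round(4)); print("yaw of tool y",np.arctan2(r[1,1],r[0,1])) if 'np' in globals() else 0
E
```

```text
4.75 [ 480.36953654 -465.98750078  194.30291084] [ 0.41  0.4   0.42  1.46 -0.16  1.32 -0.89]
[[ 9.860e-01 -1.667e-01 -6.000e-04]
 [-1.667e-01 -9.860e-01  1.500e-03]
 [-8.000e-04 -1.400e-03 -1.000e+00]]
```

{"name": "step_arm", "arguments": {"targets": [{"xyz": [0, -0.03, -0.5], "delta_rot": [0.0058, 0.0328, -0.002]}, {"xyz": [0, 0, -0.7], "delta_rot": [0.0058, 0.0328, 0]}, {"xyz": [0, 0, -0.5], "delta_rot": [0, 0, 0]}, {"xyz": [0, 0, 0], "delta_rot": [0, 0, 0]}, {"xyz": [0, 0, 0], "delta_rot": [0, 0, 0]}, {"xyz": [0, 0, 0], "delta_rot": [0, 0, 0]}]}}

```text
time: 5.25
eef_pos: [480.1, -469.2, 129.2]
tcp_rot: [-0.008, 0.991, -0.088, -0.103]
force: [-0.5, -0.1, -1.8]
opening: 10.9
gripper_force: 78.5
```

```bash
python3 - <<'E'
from plant import *
from h import *
import pickle
from scipy.spatial.transform import Rotation as Ro
s=sense();print(s["time"],s["eef_pos"])
r=Ro.from_quat(s["tcp_rot"],scalar_first=True).as_matrix();print(r.round(4))
d={n:read_camera(n) for n in("scene","side","wrist")};pickle.dump(d,open('c1.pkl','wb'))
# points in cover frame predicted: tool x=cover x, tool y=-cover y
Rc=np.stack([r[:,0],-r[:,1],-r[:,2]],1); org=s["eef_pos"]+Rc@np.array([1.6,0,-23])
print("org",org)
for n in d:
    W=cloud(d[n]);L=(W-org)@Rc
    for nm,lo,hi in(("platetop",(-60,-40,3),(60,40,9)),("plate",(-70,-45,-3),(70,45,9)),("lug",(-60,-8,12),(-25,8,40)),("rib",(-27,-9,30),(27,9,60))):
        m=(L>np.array(lo)).all(-1)&(L<np.array(hi)).all(-1);q=L[m]
        if len(q)>8:
            A=np.c_[q[:,:2],np.ones(len(q))];f=np.linalg.lstsq(A,q[:,2],rcond=None)[0]
            print(n,nm,len(q),np.percentile(q,[2,98],axis=0).round(1).tolist(),"planez",f.round(3))
a=d["scene"]["pixels"][130:260,200:360];b=d["side"]["pixels"][190:320,185:345]
w=d["wrist"]["pixels"]
cv2.imwrite('pics/t1.png',np.vstack([np.hstack([cv2.resize(x,(400,325),interpolation=2) for x in(a,b)]),cv2.resize(w,(800,600))[330:600]]))
E
```

```text
5.25 [ 480.06324548 -469.17184358  129.23269923]
[[ 0.9634 -0.1759 -0.2023]
 [-0.1725 -0.9844  0.0346]
 [-0.2053  0.0016 -0.9787]]
org [ 476.95111628 -468.65241698  106.39402922]
scene platetop 303 [[-55.5, -25.7, 3.4], [52.3, 38.6, 8.4]] planez [ 2.000e-03 -2.300e-02  6.312e+00]
scene plate 373 [[-55.4, -25.5, 0.6], [52.6, 38.8, 8.4]] planez [ 0.006 -0.037  5.872]
scene lug 126 [[-57.3, -1.4, 12.4], [-25.9, 7.8, 35.2]] planez [-0.053  0.101 21.709]
scene rib 115 [[-24.9, -5.9, 31.1], [24.0, 8.9, 58.7]] planez [ 0.069 -1.152 49.819]
side platetop 1419 [[-53.2, -36.8, 3.6], [52.7, 29.6, 8.7]] planez [-0.     0.014  6.904]
side plate 1467 [[-53.2, -36.8, 2.3], [52.7, 29.5, 8.6]] planez [-1.000e-03  2.300e-02  6.899e+00]
side lug 247 [[-57.1, -6.5, 12.6], [-25.7, 3.2, 36.5]] planez [1.2000e-02 4.0600e-01 2.7664e+01]
side rib 241 [[-25.1, -8.5, 30.5], [23.4, 2.2, 53.4]] planez [-1.0000e-03  1.4790e+00  5.1549e+01]
wrist platetop 12208 [[-23.7, -34.5, 6.2], [53.6, 33.2, 8.8]] planez [-1.000e-03 -0.000e+00  7.598e+00]
wrist plate 12208 [[-23.7, -34.5, 6.2], [53.6, 33.2, 8.8]] planez [-1.000e-03 -0.000e+00  7.598e+00]
wrist lug 330 [[-53.0, -4.0, 35.6], [-39.2, 3.4, 37.5]] planez [1.2000e-02 5.0000e-03 3.7088e+01]
wrist rib 3480 [[-22.6, -8.0, 32.9], [24.1, 8.1, 57.8]] planez [-0.156 -0.059 51.924]
```

View pics/t1.png

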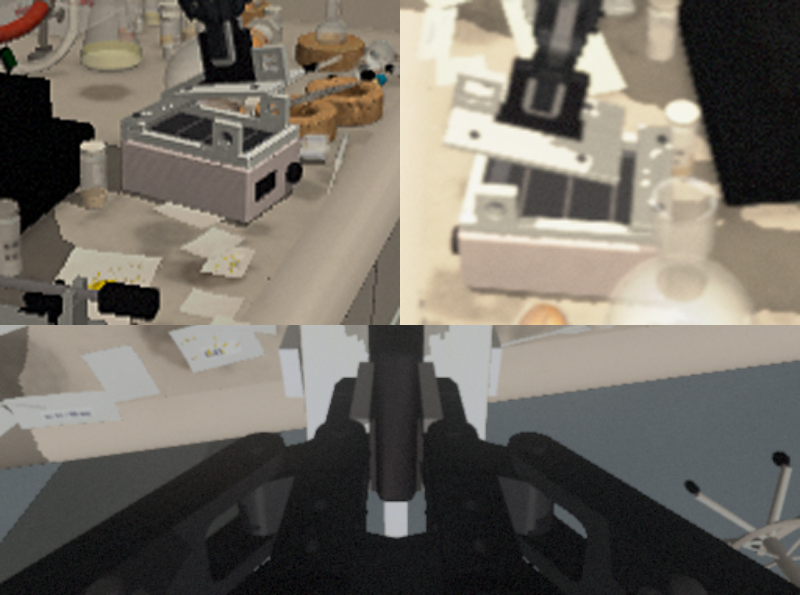

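The images show the cover held at a 12° tilt, lug end up, over the recess and centred to about 2 mm. Now I'll lower it and check.

{"name": "step_arm", "arguments": {"targets": [{"xyz": [0.008, 0.044, -0.3], "delta_rot": [0, 0, 0]}, {"xyz": [0, 0, -0.3], "delta_rot": [0, 0, 0]}, {"xyz": [0, 0, -0.2], "delta_rot": [0, 0, 0]}, {"xyz": [0, 0, -0.1], "delta_rot": [0, 0, 0]}, {"xyz": [0, 0, 0], "delta_rot": [0, 0, 0]}, {"xyz": [0, 0, 0], "delta_rot": [0, 0, 0]}, {"xyz": [0, 0, 0], "delta_rot": [0, 0, 0]}]}}

```text
time: 5.98
eef_pos: [480.2, -466.7, 90.5]
tcp_rot: [-0.009, 0.991, -0.088, -0.104]
force: [-0.0, 0.7, -2.1]
opening: 10.7
gripper_force: 78.7
```

```bash
cat > chk.py <<'E'
from plant import *
from h import *
from scipy.spatial.transform import Rotation as Ro
B=np.array([497.6,-470.2,0]);a=-0.174;Rb=np.array([[np.cos(a),-np.sin(a),0],[np.sin(a),np.cos(a),0],[0,0,1]])
def cov():
    P=[];
    for _ in range(1):
        s=sense()
    r=Ro.from_quat(s["tcp_rot"],scalar_first=True).as_matrix()
    Rc=np.stack([r[:,0],-r[:,1],-r[:,2]],1);o=s["eef_pos"]+Rc@np.array([0.8,0,-22.3])
    print(s["time"],"tcp",s["eef_pos"].round(1),"F",s["force"].round(1))
    for n,x in(("edge",55),("tail",-55)): print(n,(Rb.T@(o+Rc@np.array([x,0,0])-B)).round(1))
E
python3 -c "from chk import *;cov()"
```

```text
5.9833 tcp [ 480.2 -466.7   90.5] F [-0.   0.7 -2.1]
edge [32.2  0.3 57.1]
tail [-75.4   0.6  80. ]
```

{"name": "step_arm", "arguments": {"targets": [{"xyz": [0.13, -0.023, 0], "delta_rot": [0, 0, 0]}, {"xyz": [0.13, -0.023, 0], "delta_rot": [0, 0, 0]}, {"xyz": [0.13, -0.023, 0], "delta_rot": [0, 0, 0]}, {"xyz": [0.14, -0.023, 0], "delta_rot": [0, 0, 0]}, {"xyz": [0, 0, 0], "delta_rot": [0, 0, 0]}, {"xyz": [0, 0, 0], "delta_rot": [0, 0, 0]}]}}

```text
time: 6.48
eef_pos: [502.1, -470.1, 90.7]
tcp_rot: [-0.009, 0.991, -0.088, -0.104]
force: [-0.5, -0.6, -2.9]
opening: 10.7
gripper_force: 78.7
```

```bash
python3 -c "from chk import *;cov()"
```

```text
6.4833 tcp [ 502.1 -470.1   90.7] F [-0.5 -0.6 -2.9]
edge [54.4  0.7 57.3]
tail [-53.2   1.   80.1]
```

{"name": "step_arm", "arguments": {"targets": [{"xyz": [-0.036, 0.004, -0.07], "delta_rot": [-0.0029, -0.0164, 0]}, {"xyz": [-0.036, 0.004, -0.07], "delta_rot": [-0.0029, -0.0164, 0]}, {"xyz": [-0.036, 0.004, -0.07], "delta_rot": [-0.0029, -0.0164, 0]}, {"xyz": [-0.036, 0.004, -0.07], "delta_rot": [-0.0029, -0.0164, 0]}, {"xyz": [0, 0, -0.02], "delta_rot": [0, 0, 0]}, {"xyz": [0, 0, 0], "delta_rot": [0, 0, 0]}, {"xyz": [0, 0, 0], "delta_rot": [0, 0, 0]}]}}

```text
time: 7.07
eef_pos: [495.6, -469.4, 79.0]
tcp_rot: [-0.0, 0.996, -0.088, -0.001]
force: [0.4, 0.4, -2.4]
opening: 10.6
gripper_force: 78.6
```

```bash
python3 -c "from chk import *;cov()"
```

```text
7.0667 tcp [ 495.6 -469.4   79. ] F [ 0.4  0.4 -2.4]
edge [53.7  0.3 56.6]
tail [-56.3   0.6  56.8]
```

{"name": "step_arm", "arguments": {"targets": [{"xyz": [0.02, -0.004, -0.02], "delta_rot": [0, 0, 0]}, {"xyz": [0, 0, -0.02], "delta_rot": [0, 0, 0]}, {"xyz": [0, 0, 0], "delta_rot": [0, 0, 0]}, {"xyz": [0, 0, 0], "delta_rot": [0, 0, 0]}]}}

```text
time: 7.4
eef_pos: [496.5, -469.6, 78.3]
tcp_rot: [-0.001, 0.996, -0.088, -0.001]
force: [-3.7, 3.4, 6.1]
opening: 10.8
gripper_force: 80.1
```

```bash
python3 -c "from chk import *;cov()"
```

```text
7.4 tcp [ 496.5 -469.6   78.3] F [-3.7  3.4  6.1]
edge [54.5  0.2 55.9]
tail [-55.5   0.5  56.1]
```

{"name": "step_arm", "arguments": {"targets": [{"xyz": [0, 0, 0], "delta_rot": [0, 0, 0]}, {"xyz": [0, 0, 0], "delta_rot": [0, 0, 0]}, {"xyz": [0, 0, 0], "delta_rot": [0, 0, 0]}, {"xyz": [0, 0, 0], "delta_rot": [0, 0, 0]}, {"xyz": [0, 0, 0], "delta_rot": [0, 0, 0]}], "fingers": 0}}

```text
time: 7.82
eef_pos: [496.7, -469.9, 77.1]
tcp_rot: [-0.0, 0.996, -0.088, -0.0]
force: [-0.0, -0.3, -0.5]
opening: 42.9
gripper_force: 0.0
```

{"name": "step_arm", "arguments": {"targets": [{"xyz": [0, 0, 0.4], "delta_rot": [0, 0, 0]}, {"xyz": [0, 0, 1], "delta_rot": [0, 0, 0]}, {"xyz": [0, 0, 1], "delta_rot": [0, 0, 0]}, {"xyz": [0, 0, 1], "delta_rot": [0, 0, 0]}, {"xyz": [0, 0.5, 0.5], "delta_rot": [0, 0, 0.0363]}, {"xyz": [0, 0.7, 0], "delta_rot": [0, 0, 0.0363]}, {"xyz": [0, 0.7, 0], "delta_rot": [0, 0, 0.0363]}, {"xyz": [0, 0.7, 0], "delta_rot": [0, 0, 0.0363]}, {"xyz": [-0.2, 0.7, 0], "delta_rot": [0, 0, 0.0363]}, {"xyz": [-0.2, 0.7, 0], "delta_rot": [0, 0, 0.0363]}]}}

```text
time: 8.65
eef_pos: [480.5, -308.3, 233.3]
tcp_rot: [-0.0, 0.967, 0.254, -0.0]
force: [0.9, 0.2, 0.0]
opening: 42.9
gripper_force: 0.0
```

```bash
python3 - <<'E'
from chk import *
import pickle
s=sense();print(s["time"],s["eef_pos"],s["tcp_rot"],s["qpos"],s["opening"])
d={n:read_camera(n) for n in("scene","side")}
for n in d:
    W=cloud(d[n]);L=(W-B)@Rb
    for nm,lo,hi in(("plate",(-60,-40,57),(43,40,63.5)),("plateN",(-60,10,57),(-20,38,63.5)),("plateF",(10,10,57),(42,38,63.5)),("plateNr",(-60,-38,57),(-20,-10,63.5)),("plateFr",(10,-38,57),(42,-10,63.5)),("lug",(-60,-20,68),(-26,20,100)),("rib",(-30,-15,72),(32,15,120))):
        q=L[(L>np.array(lo)).all(-1)&(L<np.array(hi)).all(-1)]
        if len(q)>8: print(n,nm,len(q),np.percentile(q,[2,50,98],axis=0).round(1).tolist())
E
```

```text
8.65 [ 480.53852606 -308.26695014  233.26130398] [-4.65684464e-05  9.67222513e-01  2.53930313e-01 -7.10868130e-05] [ 0.2868794   0.15056894  0.2643488   1.66009063 -0.04026567  1.33643772
 -0.49957884] 42.886998673907726
scene plate 208 [[-52.8, -38.9, 59.7], [-3.6, 12.2, 61.2], [41.3, 32.4, 63.3]]
scene plateN 26 [[-52.4, 10.3, 60.0], [-46.5, 15.7, 61.1], [-22.4, 32.6, 62.9]]
scene plateF 53 [[12.1, 10.5, 59.9], [26.6, 20.3, 61.2], [40.3, 33.4, 62.8]]
scene plateNr 28 [[-53.9, -37.5, 59.9], [-46.0, -28.9, 61.0], [-22.1, -16.8, 62.7]]
scene lug 104 [[-56.6, -2.1, 68.6], [-45.0, 5.4, 83.8], [-27.0, 8.8, 91.0]]
scene rib 325 [[-26.9, -0.6, 73.3], [-2.0, 7.7, 92.2], [23.3, 11.0, 107.3]]
side plate 954 [[-52.6, -35.1, 59.1], [8.2, -13.8, 61.3], [41.2, 38.8, 63.2]]
side plateN 40 [[-55.3, 13.8, 59.2], [-45.0, 18.8, 61.0], [-35.2, 37.5, 62.5]]
side plateF 108 [[24.4, 11.2, 59.5], [33.5, 23.0, 61.3], [41.6, 37.7, 63.2]]
side plateNr 101 [[-48.0, -35.1, 59.6], [-26.7, -23.1, 61.1], [-20.3, -11.1, 62.9]]
side plateFr 239 [[10.9, -35.6, 59.5], [25.8, -23.8, 61.3], [41.2, -10.4, 63.0]]
side lug 213 [[-56.4, -5.7, 68.7], [-42.2, -2.8, 83.6], [-27.1, 4.2, 91.4]]
side rib 652 [[-28.0, -7.7, 72.9], [-1.3, -5.5, 93.3], [24.2, 3.3, 108.2]]
```

The depth check confirms the plate lies flat, its top at about 61 mm everywhere. Next is the rod. I'll turn the tool by +157° so the last joint keeps its range.

{"name": "step_arm", "arguments": {"targets": [{"xyz": [-0.04, 0.15, 0], "delta_rot": [0, 0, 0.0363]}, {"xyz": [-0.04, 0.15, 0], "delta_rot": [0, 0, 0.0363]}, {"xyz": [-0.04, 0.15, 0], "delta_rot": [0, 0, 0.0363]}, {"xyz": [-0.04, 0.15, 0], "delta_rot": [0, 0, 0.0363]}, {"xyz": [-0.04, 0.15, 0], "delta_rot": [0, 0, 0.0363]}, {"xyz": [-0.04, 0.15, 0], "delta_rot": [0, 0, 0.0363]}, {"xyz": [-0.04, 0.15, 0], "delta_rot": [0, 0, 0.0363]}, {"xyz": [-0.04, 0.15, 0], "delta_rot": [0, 0, 0.0363]}, {"xyz": [-0.04, 0.15, 0], "delta_rot": [0, 0, 0.0363]}, {"xyz": [-0.04, 0.15, 0], "delta_rot": [0, 0, 0.0363]}], "fingers": -0.4}}

```text
time: 9.58
eef_pos: [464.5, -250.5, 233.4]
tcp_rot: [0.0, 0.678, 0.735, -0.0]
force: [-0.7, 0.3, -0.8]
opening: 59.6
gripper_force: 0.0
```

{"name": "step_arm", "arguments": {"targets": [{"xyz": [-0.04, 0.15, 0], "delta_rot": [0, 0, 0.0363]}, {"xyz": [-0.04, 0.15, 0], "delta_rot": [0, 0, 0.0363]}, {"xyz": [-0.04, 0.15, 0], "delta_rot": [0, 0, 0.0363]}, {"xyz": [-0.04, 0.15, 0], "delta_rot": [0, 0, 0.0363]}, {"xyz": [-0.04, 0.15, 0], "delta_rot": [0, 0, 0.0363]}, {"xyz": [-0.04, 0.15, 0], "delta_rot": [0, 0, 0.0363]}, {"xyz": [-0.04, 0.15, 0], "delta_rot": [0, 0, 0.0363]}, {"xyz": [-0.04, 0.15, 0], "delta_rot": [0, 0, 0.0363]}, {"xyz": [-0.04, 0.15, 0], "delta_rot": [0, 0, 0.0363]}, {"xyz": [-0.04, 0.12, 0], "delta_rot": [0, 0, 0.0363]}]}}

```text
time: 10.42
eef_pos: [448.7, -191.4, 233.5]
tcp_rot: [0.0, 0.174, 0.985, -0.0]
force: [0.3, 0.3, -0.3]
opening: 59.5
gripper_force: 0.0
```

{"name": "step_arm", "arguments": {"targets": [{"xyz": [0, 0, 0], "delta_rot": [0, 0, 0.0363]}, {"xyz": [0, 0, 0], "delta_rot": [0, 0, 0.0363]}, {"xyz": [0, 0, 0], "delta_rot": [0, 0, 0.0363]}, {"xyz": [0, 0, 0], "delta_rot": [0, 0, 0.0363]}, {"xyz": [0, 0, 0], "delta_rot": [0, 0, 0]}, {"xyz": [0, 0, 0], "delta_rot": [0, 0, 0]}, {"xyz": [0, 0, 0], "delta_rot": [0, 0, 0]}]}}

```text
time: 11.0
eef_pos: [448.6, -191.5, 233.4]
tcp_rot: [0.0, -0.049, 0.999, -0.0]
force: [-0.2, -0.3, 0.1]
opening: 59.4
gripper_force: 0.0
```

```bash
python3 - <<'E'
from chk import *
s=sense();print(s["time"],s["eef_pos"],s["tcp_rot"],s["qpos"].round(2),s["opening"])
r=Ro.from_quat(s["tcp_rot"],scalar_first=True).as_matrix();print("toolx yaw",np.arctan2(r[1,0],r[0,0]),r[2])
c=read_camera("wrist");W=cloud(c);G=c["pixels"].max(-1)
m=(W>np.array((415,-220,46))).all(-1)&(W<np.array((485,-160,58))).all(-1)&(G<75)
q=W[m];print(len(q),q[:,2].mean(),cv2.minAreaRect(q[:,:2].astype(np.float32)))
m=(W>np.array((480,-220,40))).all(-1)&(W<np.array((620,-150,56))).all(-1);q=W[m]
q=q[q[:,2]>44.0];f=np.polyfit(q[:,0],q[:,1],1)
for k in range(6):
    g=abs(q[:,1]-np.polyval(f,q[:,0]))<(12,9,6,5,5,5)[k];f=np.polyfit(q[g][:,0],q[g][:,1],1)
print("shaft",f,g.sum(),q[g].min(0),q[g].max(0))
E
```

```text
11.0 [ 448.64201008 -191.45467406  233.39277185] [ 8.77926737e-05 -4.93387811e-02  9.98782081e-01 -1.80212730e-04] [ 0.24 -0.03  0.11  1.84  0.    1.33  2.02] 59.41536296470345
toolx yaw -3.0428749809710447 [-1.57588546e-04 -3.68649658e-04 -9.99999920e-01]
537 51.436565591455754 ((447.78509521484375, -188.40513610839844), (38.78768539428711, 16.738529205322266), 5.353850364685059)
shaft [ 9.33597108e-02 -2.28856291e+02] 497 [ 480.01078169 -188.00114206   44.01154219] [ 609.04378775 -169.15834595   55.68963732]
```

{"name": "step_arm", "arguments": {"targets": [{"xyz": [-0.05, 0.07, -0.6], "delta_rot": [0, 0, 0]}, {"xyz": [0, 0, -0.9], "delta_rot": [0, 0, 0]}, {"xyz": [0, 0, -0.9], "delta_rot": [0, 0, 0]}, {"xyz": [0, 0, -0.9], "delta_rot": [0, 0, 0]}, {"xyz": [0, 0, -0.8], "delta_rot": [0, 0, 0]}, {"xyz": [0, 0, -0.6], "delta_rot": [0, 0, 0]}, {"xyz": [0, 0, -0.4], "delta_rot": [0, 0, 0]}, {"xyz": [0, 0, -0.18], "delta_rot": [0, 0, 0]}, {"xyz": [0, 0, 0], "delta_rot": [0, 0, 0]}, {"xyz": [0, 0, 0], "delta_rot": [0, 0, 0]}]}}

```text
time: 11.88
eef_pos: [447.1, -188.5, 22.7]
tcp_rot: [0.0, -0.051, 0.999, -0.0]
force: [0.3, 0.6, 0.4]
opening: 59.7
gripper_force: 0.0
```

{"name": "step_arm", "arguments": {"targets": [{"xyz": [0, 0, 0], "delta_rot": [0, 0, 0]}, {"xyz": [0, 0, 0], "delta_rot": [0, 0, 0]}, {"xyz": [0, 0, 0], "delta_rot": [0, 0, 0]}, {"xyz": [0, 0, 0], "delta_rot": [0, 0, 0]}, {"xyz": [0, 0, 0], "delta_rot": [0, 0, 0]}, {"xyz": [0, 0, 0], "delta_rot": [0, 0, 0]}, {"xyz": [0, 0, 0], "delta_rot": [0, 0, 0]}], "fingers": 1, "newtons": 40}}

```text
time: 12.47
eef_pos: [447.4, -188.6, 22.9]
tcp_rot: [0.001, -0.051, 0.999, -0.0]
force: [-0.3, 0.6, 5.1]
opening: 17.0
gripper_force: 44.2
```

{"name": "step_arm", "arguments": {"targets": [{"xyz": [0, 0, 0.3], "delta_rot": [0, 0, 0]}, {"xyz": [0, 0, 0.6], "delta_rot": [0, 0, 0]}, {"xyz": [0, 0, 0.9], "delta_rot": [0, 0, 0]}, {"xyz": [0, 0, 0.9], "delta_rot": [0, 0, 0]}, {"xyz": [0.063, -0.119, 0.5], "delta_rot": [0, 0, -0.0345]}, {"xyz": [0.063, -0.119, 0], "delta_rot": [0, 0, -0.0345]}, {"xyz": [0.063, -0.119, 0], "delta_rot": [0, 0, -0.0345]}, {"xyz": [0.063, -0.119, 0], "delta_rot": [0, 0, -0.0345]}, {"xyz": [0.063, -0.119, 0], "delta_rot": [0, 0, -0.0345]}, {"xyz": [0.063, -0.119, 0], "delta_rot": [0, 0, -0.0345]}]}}

```text
time: 13.3
eef_pos: [461.2, -216.8, 149.4]
tcp_rot: [-0.001, 0.273, 0.962, -0.0]
force: [-0.3, -0.5, -1.3]
opening: 17.6
gripper_force: 43.4
```

{"name": "step_arm", "arguments": {"targets": [{"xyz": [0.063, -0.119, 0], "delta_rot": [0, 0, -0.0345]}, {"xyz": [0.063, -0.119, 0], "delta_rot": [0, 0, -0.0345]}, {"xyz": [0.063, -0.119, 0], "delta_rot": [0, 0, -0.0345]}, {"xyz": [0.063, -0.119, 0], "delta_rot": [0, 0, -0.0345]}, {"xyz": [0.063, -0.119, 0], "delta_rot": [0, 0, -0.0345]}, {"xyz": [0.063, -0.119, 0], "delta_rot": [0, 0, -0.0345]}, {"xyz": [0.063, -0.119, 0], "delta_rot": [0, 0, -0.0345]}, {"xyz": [0.063, -0.119, 0], "delta_rot": [0, 0, -0.0345]}, {"xyz": [0.063, -0.119, 0], "delta_rot": [0, 0, -0.0345]}, {"xyz": [0.063, -0.119, 0], "delta_rot": [0, 0, -0.0345]}]}}

```text
time: 14.13
eef_pos: [486.4, -264.3, 149.3]
tcp_rot: [-0.001, 0.73, 0.683, -0.0]
force: [-0.3, -0.2, -0.6]
opening: 17.1
gripper_force: 43.4
```

{"name": "step_arm", "arguments": {"targets": [{"xyz": [0, 0, 0], "delta_rot": [0, 0, -0.0345]}, {"xyz": [0, 0, -0.3], "delta_rot": [0, 0, 0]}, {"xyz": [0, 0, -0.6], "delta_rot": [0, 0, 0]}, {"xyz": [0, 0, -0.4], "delta_rot": [0, 0, 0]}, {"xyz": [0, 0, 0], "delta_rot": [0, 0, 0]}, {"xyz": [0, 0, 0], "delta_rot": [0, 0, 0]}, {"xyz": [0, 0, 0], "delta_rot": [0, 0, 0]}]}}

```text
time: 14.72
eef_pos: [487.1, -264.4, 98.4]
tcp_rot: [0.0, 0.764, 0.645, -0.0]
force: [-0.1, 0.1, 0.5]
opening: 17.2
gripper_force: 43.4
```

```bash
cat > rod.py <<'E'
from chk import *
def rod(cam=True):
    s=sense();r=Ro.from_quat(s["tcp_rot"],scalar_first=True).as_matrix()
    ax=-r[:,0]; print(s["time"],"tcp",s["eef_pos"].round(1),"F",s["force"].round(1),"open",round(s["opening"],1),"tool z",r[:,2].round(3))
    print("axis in block",(Rb.T@ax).round(3),"tcp in block",(Rb.T@(s["eef_pos"]-B)).round(1))
    if not cam: return
    o=s["eef_pos"]-19.1*r[:,2]
    Rr=np.stack([ax,np.cross([0,0,1],ax),[0,0,1]],1)
    for n in("scene","side"):
        c=read_camera(n);W=cloud(c);L=(W-o)@Rr
        q=W[(L>np.array((24,-12,-12))).all(-1)&(L<np.array((145,12,12))).all(-1)];l=(q-o)@Rr
        if len(q)<20: print(n,len(q));continue
        t=np.array([[b,*np.median(l[abs(l[:,0]-b)<8],0)[1:]] for b in range(35,140,15) if (abs(l[:,0]-b)<8).sum()>3])
        print(n,len(q),"x",np.percentile(l[:,0],[1,99]).round(1));print(t.round(1).tolist())
        bl=(q-B)@Rb;tp=bl[l[:,0]>l[:,0].max()-15];print("tip region block",np.median(tp,0).round(1))
E
python3 -c "from rod import *;rod()"
```

```text
14.7167 tcp [ 487.1 -264.4   98.4] F [-0.1  0.1  0.5] open 17.2 tool z [-0. -0. -1.]
axis in block [ 0.006 -1.     0.   ] tcp in block [-46.  200.8  98.4]
scene 93 x [ 36.8 127. ]
[[35.0, -2.7, 0.8], [50.0, -3.0, 0.0], [65.0, -2.7, 0.3], [80.0, -2.5, 2.3], [95.0, -2.3, 1.2], [110.0, -2.1, 1.6], [125.0, -1.9, 1.3]]
tip region block [-47.2  78.2 118.8]
side 159 x [ 25.9 134.3]
[[35.0, -0.1, 3.7], [50.0, 0.6, 3.1], [65.0, 0.6, 3.4], [80.0, 0.1, 3.4], [95.0, 0.3, 3.5], [110.0, 0.5, 3.3], [125.0, 0.9, 3.4]]
tip region block [-44.5  72.9 120.6]
```

{"name": "step_arm", "arguments": {"targets": [{"xyz": [0.05, -0.009, -0.2], "delta_rot": [0, 0, -0.004]}, {"xyz": [0.045, -0.008, -0.4], "delta_rot": [0, 0, 0]}, {"xyz": [0, 0, -0.3], "delta_rot": [0, 0, 0]}, {"xyz": [0, 0, -0.11], "delta_rot": [0, 0, 0]}, {"xyz": [0, 0, 0], "delta_rot": [0, 0, 0]}, {"xyz": [0, 0, 0], "delta_rot": [0, 0, 0]}, {"xyz": [0, 0, 0], "delta_rot": [0, 0, 0]}]}}

```text
time: 15.4
eef_pos: [491.1, -265.4, 58.3]
tcp_rot: [0.0, 0.768, 0.64, 0.0]
force: [-0.4, -0.1, -0.8]
opening: 17.6
gripper_force: 43.4
```

```bash
python3 - <<'E'
from rod import *
rod()
c=read_camera("scene");cv2.imwrite('pics/r1.png',cv2.resize(c["pixels"][140:240,230:350],(720,600),interpolation=2))
u=[]
for p in([-42,47,77],):
    X=Rb@np.array(p)+B;k=c["R"]@X+c["t"];u=c["intrinsics"]@(k/k[2]);print("ear px in crop",(u[0]-230)*6,(u[1]-140)*6)
E
```

```text
15.4 tcp [ 491.1 -265.4   58.3] F [-0.4 -0.1 -0.8] open 17.6 tool z [ 0.001 -0.    -1.   ]
axis in block [-0.008 -1.     0.   ] tcp in block [-41.9 200.6  58.3]
scene 81 x [ 34.9 128.2]
[[35.0, -3.5, -1.0], [50.0, -2.7, -0.9], [65.0, -3.1, -0.6], [80.0, -2.2, 1.0], [95.0, -2.4, 1.8], [110.0, -1.8, 2.1], [125.0, -1.5, 1.2]]
tip region block [-44.3  79.5  78.7]
side 159 x [ 24.8 133.8]
[[35.0, -0.4, 2.8], [50.0, 0.4, 2.9], [65.0, 0.0, 2.8], [80.0, 0.5, 2.7], [95.0, 0.5, 3.2], [110.0, 0.3, 2.6], [125.0, -0.4, 2.5]]
tip region block [-43.2  73.3  79.6]
ear px in crop 360.6998459440829 271.7087326301764
```

View pics/r1.png

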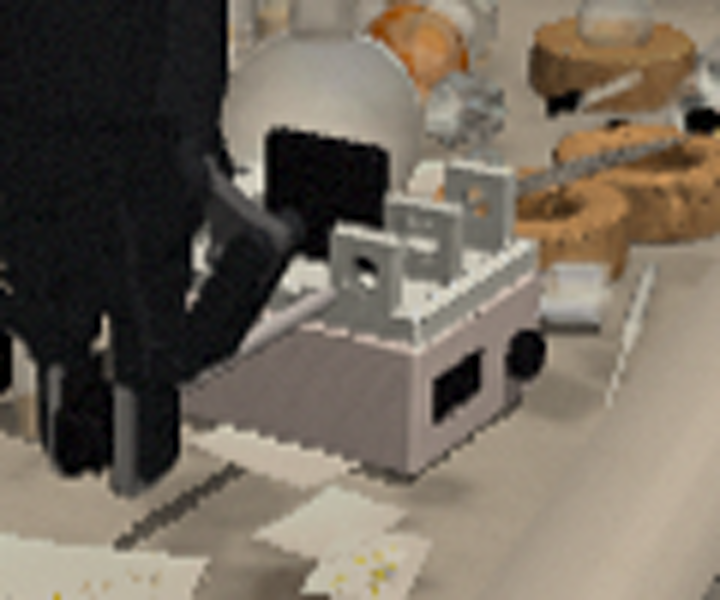

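The crop shows the rod from (185,380) to its tip at (335,292), pointing at the ear hole at (368,270). Pushing in gently.

{"name": "step_arm", "arguments": {"targets": [{"xyz": [-0.035, -0.197, 0], "delta_rot": [0, 0, 0]}, {"xyz": [-0.035, -0.197, 0], "delta_rot": [0, 0, 0]}, {"xyz": [-0.035, -0.197, 0], "delta_rot": [0, 0, 0]}, {"xyz": [-0.035, -0.197, 0], "delta_rot": [0, 0, 0]}, {"xyz": [0, 0, 0], "delta_rot": [0, 0, 0]}, {"xyz": [0, 0, 0], "delta_rot": [0, 0, 0]}]}}

```text
time: 16.05
eef_pos: [484.6, -297.7, 57.7]
tcp_rot: [-0.0, 0.769, 0.639, -0.0]
force: [-0.4, 0.2, -1.3]
opening: 17.3
gripper_force: 43.4
```

```bash
python3 -c "from rod import *;rod()"
```

```text
16.05 tcp [ 484.6 -297.7   57.7] F [-0.4  0.2 -1.3] open 17.3 tool z [-0. -0. -1.]
axis in block [-0.01 -1.    0.  ] tcp in block [-42.6 167.7  57.7]
scene 148 x [ 35.7 125.1]
[[35.0, -4.3, -0.1], [50.0, -2.9, -1.2], [65.0, -2.7, 0.4], [80.0, -2.7, 1.8], [95.0, -2.2, 2.0], [110.0, -1.5, 1.9], [125.0, -4.4, 0.8]]
tip region block [-47.5  48.1  77.7]
side 264 x [ 26.8 131.9]
[[35.0, 0.8, 3.2], [50.0, -0.3, 2.8], [65.0, 0.6, 2.6], [80.0, 0.4, 2.7], [95.0, 0.3, 2.6], [110.0, 0.7, 2.9], [125.0, -0.1, -0.5]]
tip region block [-44.   38.5  76.4]
```

{"name": "step_arm", "arguments": {"targets": [{"xyz": [-0.033, -0.197, 0], "delta_rot": [0, 0, 0]}, {"xyz": [-0.033, -0.197, 0], "delta_rot": [0, 0, 0]}, {"xyz": [-0.033, -0.197, 0], "delta_rot": [0, 0, 0]}, {"xyz": [-0.033, -0.197, 0], "delta_rot": [0, 0, 0]}, {"xyz": [-0.033, -0.197, 0], "delta_rot": [0, 0, 0]}, {"xyz": [0, 0, 0], "delta_rot": [0, 0, 0]}, {"xyz": [0, 0, 0], "delta_rot": [0, 0, 0]}]}}

```text
time: 16.73
eef_pos: [478.1, -336.9, 57.7]
tcp_rot: [-0.0, 0.769, 0.639, -0.0]
force: [-0.7, 0.0, -1.0]
opening: 17.3
gripper_force: 43.4
```

```bash
python3 -c "from rod import *;rod(False)"
```

```text
16.7333 tcp [ 478.1 -336.9   57.7] F [-0.7  0.  -1. ] open 17.3 tool z [-0. -0. -1.]
axis in block [-0.009 -1.     0.   ] tcp in block [-42.3 127.9  57.7]
```

{"name": "step_arm", "arguments": {"targets": [{"xyz": [-0.035, -0.197, 0], "delta_rot": [0, 0, 0]}, {"xyz": [-0.035, -0.197, 0], "delta_rot": [0, 0, 0]}, {"xyz": [-0.035, -0.197, 0], "delta_rot": [0, 0, 0]}, {"xyz": [-0.035, -0.197, 0], "delta_rot": [0, 0, 0]}, {"xyz": [-0.035, -0.197, 0], "delta_rot": [0, 0, 0]}, {"xyz": [-0.035, -0.197, 0], "delta_rot": [0, 0, 0]}, {"xyz": [0, 0, 0], "delta_rot": [0, 0, 0]}, {"xyz": [0, 0, 0], "delta_rot": [0, 0, 0]}]}}

```text
time: 17.4
eef_pos: [469.7, -384.0, 57.7]
tcp_rot: [-0.0, 0.769, 0.639, -0.0]
force: [0.6, 0.5, -1.4]
opening: 17.4
gripper_force: 43.4
```

```bash
python3 -c "from rod import *;rod(False)"
```

```text
17.4 tcp [ 469.7 -384.    57.7] F [ 0.6  0.5 -1.4] open 17.4 tool z [-0.  0. -1.]
axis in block [-0.009 -1.     0.   ] tcp in block [-42.4  80.1  57.7]
```

{"name": "step_arm", "arguments": {"targets": [{"xyz": [-0.018, -0.1, 0], "delta_rot": [0, 0, 0]}, {"xyz": [-0.018, -0.1, 0], "delta_rot": [0, 0, 0]}, {"xyz": [-0.004, -0.02, 0], "delta_rot": [0, 0, 0]}, {"xyz": [0, 0, 0], "delta_rot": [0, 0, 0]}, {"xyz": [0, 0, 0], "delta_rot": [0, 0, 0]}]}}

```text
time: 17.82
eef_pos: [468.5, -392.0, 57.7]
tcp_rot: [-0.0, 0.768, 0.64, -0.0]
force: [-0.2, -0.1, 0.0]
opening: 17.6
gripper_force: 43.4
```

{"name": "step_arm", "arguments": {"targets": [{"xyz": [-0.004, -0.025, 0], "delta_rot": [0, 0, 0]}, {"xyz": [-0.004, -0.025, 0], "delta_rot": [0, 0, 0]}, {"xyz": [0, 0, 0], "delta_rot": [0, 0, 0]}, {"xyz": [0, 0, 0], "delta_rot": [0, 0, 0]}]}}

```text
time: 18.15
eef_pos: [468.2, -394.1, 57.8]
tcp_rot: [-0.0, 0.768, 0.64, -0.0]
force: [-1.0, -0.2, 0.1]
opening: 17.5
gripper_force: 43.4
```

```bash
python3 - <<'E'
from rod import *
rod(False)
d=[read_camera(n) for n in("scene","side")]
for c in d:
    L=(cloud(c)-B)@Rb;q=L[(L>np.array((-60,-90,68))).all(-1)&(L<np.array((-28,-52,88))).all(-1)]
    if len(q)>3: print("tip beyond",len(q),q.min(0).round(1),np.median(q,0).round(1))
cv2.imwrite('pics/r2.png',np.hstack([cv2.resize(d[0]["pixels"][140:240,230:330],(400,400),interpolation=2),cv2.resize(d[1]["pixels"][200:310,195:305],(400,400),interpolation=2)]))
E
```

```text
18.15 tcp [ 468.2 -394.1   57.8] F [-1.  -0.2  0.1] open 17.5 tool z [-0. -0. -1.]
axis in block [-0.008 -1.     0.   ] tcp in block [-42.1  69.8  57.8]
tip beyond 34 [-47.7 -64.8  74.3] [-43.3 -58.2  79. ]
```

View pics/r2.png

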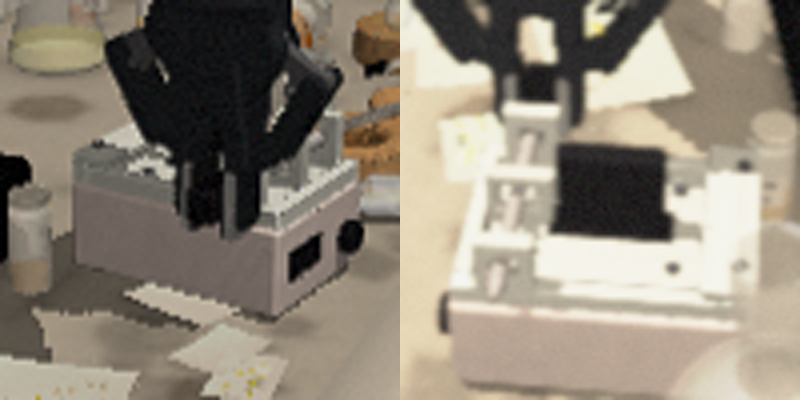

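The rod goes through both ears and the lug: in the side crop it shows at (525,145), (508,210) and (497,278), with the tip about 65 mm past the block's centre line. I'll ease it down slightly and let go.

{"name": "step_arm", "arguments": {"targets": [{"xyz": [0, 0, -0.02], "delta_rot": [0, 0, 0]}, {"xyz": [0, 0, -0.02], "delta_rot": [0, 0, 0]}, {"xyz": [0, 0, 0], "delta_rot": [0, 0, 0]}, {"xyz": [0, 0, 0], "delta_rot": [0, 0, 0]}]}}

```text
time: 18.58
eef_pos: [468.2, -394.1, 56.2]
tcp_rot: [-0.0, 0.768, 0.64, -0.0]
force: [0.0, 0.7, -0.6]
opening: 17.4
gripper_force: 43.5
```

{"name": "step_arm", "arguments": {"targets": [{"xyz": [0, 0, 0], "delta_rot": [0, 0, 0]}, {"xyz": [0, 0, 0], "delta_rot": [0, 0, 0]}, {"xyz": [0, 0, 0], "delta_rot": [0, 0, 0]}, {"xyz": [0, 0, 0], "delta_rot": [0, 0, 0]}, {"xyz": [0, 0, 0], "delta_rot": [0, 0, 0]}, {"xyz": [0, 0, 0], "delta_rot": [0, 0, 0]}], "fingers": 0}}

```text
time: 19.08
eef_pos: [468.2, -394.1, 56.2]
tcp_rot: [-0.0, 0.768, 0.64, -0.0]
force: [0.5, 0.0, -0.4]
opening: 42.5
gripper_force: 0.0
```

{"name": "step_arm", "arguments": {"targets": [{"xyz": [0, 0, 0.3], "delta_rot": [0, 0, 0]}, {"xyz": [0, 0, 0.8], "delta_rot": [0, 0, 0]}, {"xyz": [0, 0, 1], "delta_rot": [0, 0, 0]}, {"xyz": [0, 0, 1], "delta_rot": [0, 0, 0]}, {"xyz": [0, 0, 0.8], "delta_rot": [0, 0, 0]}, {"xyz": [0, 0, 0], "delta_rot": [0, 0, 0]}, {"xyz": [0, 0, 0], "delta_rot": [0, 0, 0]}, {"xyz": [0, 0, 0], "delta_rot": [0, 0, 0]}]}}

```text
time: 19.75
eef_pos: [468.0, -393.9, 212.3]
tcp_rot: [-0.0, 0.768, 0.64, -0.0]
force: [-0.6, 0.0, -0.0]
opening: 42.7
gripper_force: 0.0
```

```bash
python3 - <<'E'
from rod import *
s=sense();print(s["time"],s["eef_pos"],s["force"])
for n in("scene","side","wrist"):
    c=read_camera(n);L=(cloud(c)-B)@Rb;G=c["pixels"].max(-1)
    for nm,lo,hi in(("tip",(-60,-90,66),(-28,-52,88)),("grip",(-60,48.5,60),(-24,110,100)),("plate",(-30,-40,57),(43,40,63.5)),("lug",(-60,-20,72),(-26,20,100))):
        m=(L>np.array(lo)).all(-1)&(L<np.array(hi)).all(-1)
        if nm=="grip": m&=G<70
        q=L[m]
        if len(q)>3: print(n,nm,len(q),np.percentile(q,[2,50,98],axis=0).round(1).tolist())
    W=cloud(c)
    for v in((590,-260),(586,-400),(416,-101)):
        q=W[(np.hypot(W[...,0]-v[0],W[...,1]-v[1])<25)&(W[...,2]>38)&(W[...,2]<66)]
        if len(q)>5: print(n,"vial",v,len(q),q.mean(0).round(1),q[:,2].max().round(1))
E
```

```text
19.75 [ 467.95205585 -393.90339654  212.29932909] [-0.59876399  0.04506883 -0.03059765]
scene grip 168 [[-51.4, 52.8, 66.9], [-46.8, 80.1, 78.2], [-32.9, 91.3, 84.8]]
scene plate 114 [[-14.1, -35.5, 60.0], [20.2, 16.1, 61.3], [42.6, 32.1, 63.2]]
scene lug 104 [[-56.4, -3.3, 73.1], [-44.4, 5.2, 83.4], [-27.4, 17.8, 90.7]]
scene vial (590, -260) 233 [ 594.9 -253.8   51.2] 59.8
scene vial (586, -400) 151 [ 588.  -396.2   50.2] 59.5
scene vial (416, -101) 123 [415.9 -98.   42.4] 45.4
side tip 36 [[-46.0, -63.9, 73.1], [-42.3, -58.3, 77.2], [-39.6, -52.1, 80.1]]
side grip 63 [[-46.9, 58.1, 81.5], [-41.0, 69.4, 83.8], [-35.2, 81.7, 85.7]]
side plate 808 [[-28.0, -35.4, 59.4], [15.9, -16.2, 61.4], [41.4, 38.0, 63.4]]
side lug 211 [[-56.5, -18.6, 73.4], [-41.8, -3.2, 84.7], [-27.1, 14.6, 91.2]]
side vial (590, -260) 201 [ 594.9 -264.7   52.3] 60.8
side vial (586, -400) 228 [ 588.2 -406.7   52.9] 60.5
side vial (416, -101) 51 [ 415.1 -106.8   42.3] 45.9
wrist tip 20 [[-45.2, -63.9, 75.4], [-43.1, -59.9, 77.6], [-40.9, -57.1, 78.8]]
wrist grip 835 [[-50.9, 51.2, 73.4], [-42.2, 70.8, 83.8], [-33.0, 88.2, 86.0]]
wrist plate 2284 [[-28.7, -39.3, 58.5], [6.4, 18.3, 61.6], [42.0, 35.2, 63.3]]
wrist lug 599 [[-56.3, -18.4, 73.8], [-41.8, 3.8, 86.3], [-27.7, 18.4, 91.7]]
wrist vial (590, -260) 1100 [ 594.2 -265.1   54.2] 61.2
wrist vial (586, -400) 905 [ 589.5 -400.4   54. ] 60.8
```

```bash
python3 -c "
from plant import *
print(finish_job())"
```

```text
the job is handed in; nothing more can be done
None
```

I handed the job in at about 20 s: by camera depth the cover lies flat under the lip, the rod is through both ears and the lug with its grip about 3 mm from the left ear, and the vials are standing in place; `finish_job()` returned no verdict.

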